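# Square up the stray tube rack in the carrying tray

## Task

One of the two blood-tube racks in the carrying tray stands askew and short of its place. Push it along the tray floor, without lifting or tipping it and without pushing on its tubes, until its far end is square against the tray's back rim (the one farthest from the robot) and its long side is right up against the rack that already stands there. Leave that standing rack where it is, leave the label roll, marker and gel bottle alone, and finish clear of everything.

Things in the scene. Friction and masses are not known exactly. Their poses are not given: they have to be found in the camera images.
- tray: grey plastic carrying tray, fixed, turned up to 11 degrees: inside 310 mm (x) by 460 mm (y), floor 6 mm thick, rim 26 mm high and 8 mm thick all round, loop handles 36 mm out from both y ends. Origin: centre of its underside, on the desk; x points away from the robot to the back rim, whose inner face is at x = +155 mm; z up
- stray: rack to push: askew (up to 17 degrees), 40 to 90 mm short of the back rim, left or right of the standing rack. White plastic, 136 mm (x) by 80 mm (y), 60 mm high; flat end panels; long sides with a 34 mm skirt and, flush above it, the edge of the 8 mm top deck. Loose, 0.4 to 0.75 kg, slides at 2 to 5 N. Origin: centre of its underside, on the tray floor; far end at x = +68 mm; z up
- stray_tubes: the red-stoppered tubes in the stray rack, fast in it: stoppers 16 mm across stand from 67 to 86 mm above the rack's underside, the outermost centred 54 mm (x) and 27 mm (y) from the rack's centre. Origin and axes are the stray rack's. Not to be pushed on
- standing: the rack that already stands square against the back rim near the tray's middle: same make and size as the stray one, likewise full of red-stoppered tubes, loose, about 0.7 to 1 kg; same origin and axes. Stays where it is: a slight touch of a few mm does not matter
- labels: roll of blank paper labels lying flat in the tray on the other side of the standing rack: ring 90 mm across, hole 40 mm, 30 mm high; origin at the centre of its underside. Leave alone
- gel: clear hand-gel bottle standing on the desk to the left of the tray, 60 mm across, 160 mm high; origin at the centre of its underside. Leave alone
- marker: marker pen lying on the desk to the right of the tray, 130 mm long (x), 16 mm thick; origin at the middle of its underside. Leave alone
Mind the look-alikes: they are no part of the job. What is shaped like the stray but pink is not meant. Leave any pink look-alike of the standing alone.

How it is judged:
At the end, for the whole second after the job is handed in: The stray rack stands flat and at rest on the tray floor, its far end within 5 mm of the back rim, turned less than 0.05 rad from the tray, its side within 5 mm of the standing rack; the standing rack is still square, within 5 mm of the back rim and within 12 mm of where it was (x of each of stray, standing in the frame of tray above 0.082 m and angle between the x axis of each of stray, standing and the x axis of tray, either way round below 0.05 rad and y of stray in the frame of standing between -0.085 and 0.085 m and distance of standing from where it was at the start of the episode below 0.012 m and angle between stray's own z axis and vertical below 0.03 rad and z of stray in the frame of tray below 0.009 m and linear speed of each of stray, standing below 0.01 m/s); the robot touches nothing.
It fails at once if the stray rack is lifted off the tray floor (by more than 10 mm) (z of stray in the frame of tray above 0.016 m).
It fails at once if the stray rack is tipped (by more than 0.15 rad) (angle between stray's own z axis and vertical above 0.15 rad).
It fails at once if the robot pushes on the stray rack's tubes (more than 2 N) (contact force between any of the fingers, the arm and stray_tubes above 2 N).
It fails at once if the standing rack is shoved more than 15 mm or tipped (distance of standing from where it was at the start of the episode above 0.015 m or angle between standing's own z axis and vertical above 0.15 rad).
It fails at once if the label roll, gel bottle or marker is moved more than 20 mm (distance of any of labels, gel, marker from where it was at the start of the episode above 0.02 m).
It also fails if it takes over 61 s, if anything falls off the work surface, if the arm or the gripper's body presses on something with over 40 N, if the wrist force passes 120 N, or if a joint passes its speed limit or range.

## Robot

A 6-joint arm with a two-finger parallel gripper is mounted at the origin on the work surface. World frame = base frame: x ahead of the robot, y to its left, z up, the work surface at z = 0. Lengths are in m, angles in rad, forces in N, time in s.
With the tool pointing down it reaches from about 0.3 to 0.775 m from the base axis. Payload 14.6 kg.
Tool frame: the origin (TCP) lies at the very end of the fingers, on their centre line; the grasp point (between the pads) lies 19 mm behind it; z points along the fingers, y is the line along which they close (so a half turn about z gives the same grasp; the last joint's range is limited). The gripper opens to 94 mm and grips with 3 to 60 N. Pads are 16 mm wide; open, the fingers measure 119 mm over their backs; the gripper's body (75 mm by 177 mm) begins 78 mm behind the grasp point.
Start: joints at [-1.36, 0.3, 1.521, -0, 1.321, -0.067], TCP at [0.151, -0.529, 0.205] pointing down, gripper open.
Joint ranges: [-3.03, 3.03], [-0.79, 2.21], [0.23, 2.52], [-1.04, 4.18], [0, 3.07], [-2.55, 2.55]. Speed limits (rad/s): [2.22, 2.22, 2.57, 3.14, 3.14, 3.14].

## Interface

Orientations are given as [roll, pitch, yaw] about the fixed x, y, z axes, in that order (R = Rz(yaw) Ry(pitch) Rx(roll)).
In Python, from station import status, vision, order, silhouettes gives the robot as it stands. The module is installed in compiled form; this text tells all that it offers.
- The arm moves only by the shell command python3 -m pendant 'ROWS' [FORCE]. ROWS is JSON, one flat list of numbers, 7 for each row, row after row: the shift along the tool's x, y, z in units of 500 mm (1.0 is 500 mm), then the turn, a rotation vector about the tool's x, y, z in units of 90 degrees (1.0 is 90 degrees), then the opening, from -1 (shut) to 1 (fully open). A call has 1 to 12 rows; each row is the pose to reach, as a shift and turn from the pose commanded when the call began, along the tool's axes at that moment; what a row does not reach only later rows make up. A row lasts 1/10 s, in which the tool goes at most 50 mm and 8.59 degrees, less where a joint would pass 70% of its speed; a pose out of reach is approached as far as the arm can. A call with a number of a shift or a turn outside -1 to 1 is refused whole. A call with a gripper value outside its range is refused whole. The fingers move at their own pace and stop on an object; FORCE is the grip in N (left out, the last holds). Time passes only in rows, so rows that repeat a pose let the fingers close. It gives the time, the measured TCP pose, the force, the opening and the grip force at its end, in the units of the state.
- status.get_obs(): the state, without advancing time (a new reading comes with each control period).
- vision.camera(name): name is "scene" or "top"; returns a dict with "pixels" (420x560x3 uint8, red, green, blue), "K" (3x3 intrinsics, pixels), "k1" (the pictures are not rectified: a ray, as slopes to the right and down, at radius r is drawn at 1 + k1 r^2 times it, then the intrinsics apply), "R" (3x3) and "t" (3): a world point X has camera coordinates R X + t. Camera axes: x right, y down, z forward; pixel columns grow to the right and rows downward; lengths in m; the calibration is good to about 2 mm. A picture is of the moment at which its call begins. There is no depth.
- order.hand_in(): hands the job in; it is judged then, once.
Trained networks look in a picture, given as the dict that the camera call returned (one of the last four; its "shot" number tells which), for a name from the list of things; names that differ only in an ending like _2 or _b are one class to them, and where a whole thing is asked for, a point or a joint stands for the part that bears it (a point fixed in the world has none). Each returns a list of dicts, best first, with "score" (0 to 1); they miss things now and then, are a little off and sometimes report something else, mostly with a low value. They report only what shows in the picture. A call takes as long as a camera call. They do not tell look-alikes from the thing itself.
- silhouettes(target, picture): "region" (420x560 bool, what is visible of it) and "extent" ([left, top, right, bottom] in pixels, round what is visible of it).
The state is a dict: "time_s": time; "qpos": joint angles; "joint_vel": joint speeds; "tau": joint torques, N m; "ee_pos": TCP position; "eef_rot": TCP orientation; "force": force on the tool from outside, world axes, zero at the start; "moment": the same for the moment, N m; "grip_width": finger opening in m; "grip_force": force on a finger pad.
Only numpy, scipy, OpenCV 4.12 (cv2) and the standard library are available. Lean on these libraries where they do the work, as an engineer would, in place of code of your own. Each camera call takes 0.05 s, during which the arm holds its last target. There are 200 camera calls.

## Working session

There is one attempt and no reset: what is moved stays moved. The work goes in short steps, Python scripts to look and compute and a shell command to move; the robot and the scene stay as the last step left them, time stands still between calls to the robot, and variables do not carry over. Pictures are saved under pics/ and viewed, at most 10 in all, crops included, and the job is handed in when it is done.

```bash
mkdir -p pics
python3 - <<'E'
from station import status, vision, silhouettes
import cv2, numpy as np
o=status.get_obs(); print(o['time_s'],o['ee_pos'],o['eef_rot'])
for n in ("top","scene"):
    p=vision.camera(n); cv2.imwrite(f'pics/{n}0.png',p['pixels'][:,:,::-1])
    np.savez(f'{n}0.npz',**{k:p[k] for k in('pixels','K','k1','R','t')})
    print(n,p['K'].tolist(),p['k1'],p['R'].tolist(),p['t'])
    for t in ("tray","stray","standing","stray_tubes","labels","gel","marker"):
        for d in silhouettes(t,p): 
            print(n,t,round(d['score'],2),d['extent'],int(d['region'].sum()))
E
```

```text
0.0 [ 0.15076839 -0.5286551   0.2048732 ] [-3.14041356e+00 -5.56624855e-05  2.77808238e-01]
top [[381.670820932363, 0.0, 280.25133234841843], [0.0, 381.670820932363, 212.3097777398568], [0.0, 0.0, 1.0]] -0.08033154256511393 [[-0.0205742384721372, -0.9997605946183706, 0.007446754972051044], [-0.9874971441314297, 0.019156404562127027, -0.15646859907509253], [0.1562884865994983, -0.010572871538719122, -0.9876548604365111]] [0.02435753 0.62317594 1.0166263 ]
top tray 0.75 [219.7, 211.7, 265.8, 269.0] 1479
top tray 0.63 [194.4, 179.8, 392.0, 306.0] 15594
top stray 0.71 [222.9, 212.8, 264.9, 265.9] 1562
top stray 0.59 [123.5, 212.9, 180.5, 259.9] 1685
top standing 0.97 [278.5, 187.1, 307.9, 239.9] 1488
top standing 0.83 [264.7, 120.5, 323.8, 164.9] 1651
top standing 0.71 [221.9, 211.6, 264.7, 257.7] 1024
top stray_tubes 0.98 [224.4, 211.2, 261.6, 257.0] 726
top stray_tubes 0.76 [126.0, 218.4, 169.0, 253.4] 1021
top labels 0.7 [103.5, 275.3, 146.6, 297.9] 710
top gel 0.83 [105.2, 274.3, 145.6, 300.2] 712
top marker 0.82 [436.5, 226.4, 443.7, 269.7] 245
scene [[471.01003916531954, 0.0, 273.2519768851404], [0.0, 471.01003916531954, 203.599011432677], [0.0, 0.0, 1.0]] -0.054753798694169194 [[0.8737321951116909, 0.4862083357365853, 0.013910624916439556], [0.4245676837005337, -0.7483828181410714, -0.5095737821634778], [-0.2373485478836333, 0.45113702106066195, -0.8603145093778453]] [-0.55574112 -0.24074818  1.56358337]
scene tray 0.85 [152.0, 126.1, 322.2, 292.0] 11940
scene stray 0.82 [295.7, 91.4, 326.9, 133.7] 1123
scene stray 0.78 [245.7, 145.8, 293.8, 188.3] 1600
scene standing 0.84 [311.9, 219.8, 346.0, 277.4] 1546
scene standing 0.64 [239.3, 184.7, 296.1, 234.3] 1695
scene stray_tubes 0.59 [247.2, 147.9, 290.0, 179.1] 953
scene labels 0.86 [216.0, 227.3, 250.5, 262.9] 758
scene gel 0.71 [277.0, 56.6, 291.2, 101.5] 605
scene marker 0.81 [132.0, 310.5, 171.8, 339.3] 305
```

View pics/top0.png

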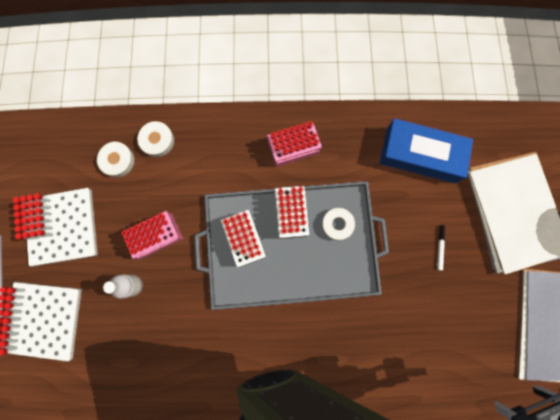

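View pics/scene0.png

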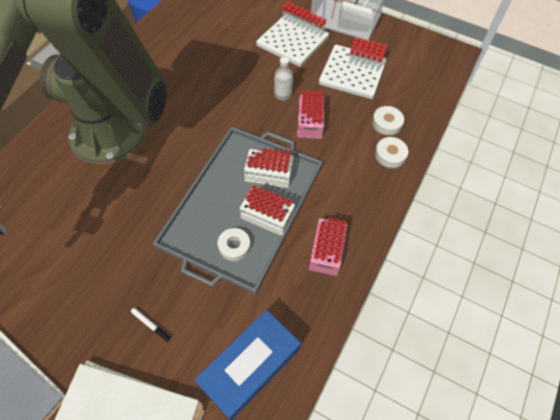

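```bash
cat > fit.py <<'E'
import numpy as np, cv2
from scipy.optimize import minimize
def proj(c,X):
    p=np.asarray(X)@c['R'].T+c['t']; s=p[:,:2]/p[:,2:]; r2=(s**2).sum(1,keepdims=True)
    s=s*(1+c['k1']*r2); return s*c['K'][0,0]+c['K'][:2,2]
def box(x,y,z0,z1): return np.array([[a,b,c] for a in(-x,x) for b in(-y,y) for c in(z0,z1)])
RACK=[box(.068,.040,.0,.060),np.vstack([box(.0,.0,.067,.086)*[1,1,1]+[sx*.054+.0075*np.cos(a),sy*.027+.0075*np.sin(a),0] for sx in(-1,1) for sy in(-1,1) for a in np.arange(0,6.28,.8)])]
def place(P,x,y,th,z): 
    c,s=np.cos(th),np.sin(th); return P@np.array([[c,s,0],[-s,c,0],[0,0,1]])+[x,y,z]
def render(c,poses,z=.006,S=4):
    m=np.zeros((420*S,560*S),np.uint8)
    for q in poses:
        for P in RACK:
            u=(proj(c,place(P,*q,z))+.5)*S-.5
            h=cv2.convexHull(u.astype(np.float32))
            cv2.fillPoly(m,[np.round(h*16).astype(np.int32)],255,shift=4)
    return cv2.resize(m,(560,420),interpolation=cv2.INTER_AREA)/255.
def colmask(img):
    i=img.astype(int); R,G,B=i[...,0],i[...,1],i[...,2]
    return ((R-np.maximum(G,B)>40)|(np.minimum(np.minimum(R,G),B)>135)).astype(float)
def ray(c,u,z):
    d=cv2.undistortPoints(np.array([[u]],float),c['K'],np.array([c['k1'],0,0,0.]))[0,0]
    d=c['R'].T@np.array([*d,1]); o=-c['R'].T@c['t']; return o+d*(z-o[2])/d[2]
def fit(cams,p0,windows):
    # windows: per cam list of polygons/boxes (l,t,r,b)
    ms=[]
    for c,(l,t,r,b) in zip(cams,windows): ms.append((c,colmask(c['pixels'])[t:b,l:r],(l,t,r,b)))
    def cost(p):
        return sum(np.abs(render(c,p.reshape(-1,3))[t:b,l:r]-m).sum() for c,m,(l,t,r,b) in ms)
    p0=np.array(p0,float).ravel()
    for step in(.01,.004):
        sim=np.vstack([p0]+[p0+step*(5 if k%3==2 else 1)*np.eye(len(p0))[k] for k in range(len(p0))])
        r=minimize(cost,p0,method='Nelder-Mead',options=dict(initial_simplex=sim,maxiter=700,xatol=1e-4,fatol=.1)); p0=r.x
    return p0.reshape(-1,3),r.fun
E
cat > m.py <<'E'
from fit import *
C={n:dict(np.load(f'{n}0.npz')) for n in('top','scene')}
a=ray(C['top'],(243,240),.08); b=ray(C['top'],(292,211),.08); print(a,b)
W={'top':(212,178,316,280),'scene':(236,142,300,227)}
p0=[[a[0],a[1],.3],[b[0],b[1],0.05]]
for s in(('top',),('scene',),('top','scene')):
    p,f=fit([C[n] for n in s],p0,[W[n] for n in s]); print(s,p.round(4).tolist(),f)
vis=[]
for n in('top','scene'):
    l,t,r,bb=W[n]; im=cv2.resize(C[n]['pixels'][t-15:bb+15,l-30:r+40,::-1],None,fx=3.5,fy=3.5,interpolation=cv2.INTER_CUBIC)
    mk=cv2.resize(render(C[n],p)[t-15:bb+15,l-30:r+40],None,fx=3.5,fy=3.5)
    cs,_=cv2.findContours((mk>.5).astype(np.uint8),0,1); cv2.drawContours(im,cs,-1,(0,255,0),1); vis.append(im[:460,:420])
h=min(v.shape[0] for v in vis); cv2.imwrite('pics/crop.png',np.hstack([v[:h,:400] for v in vis]))
E
python3 m.py
```

```text
[0.54544428 0.11359193 0.08      ] [ 0.62160485 -0.01970166  0.08      ]
('top',) [[0.5534, 0.1149, 0.3099], [0.6273, -0.0219, 0.0913]] 1758.5764705882352
('scene',) [[0.553, 0.1128, 0.3574], [0.6236, -0.0212, 0.0734]] 247.89803921568628
('top', 'scene') [[0.5528, 0.1146, 0.331], [0.6257, -0.0219, 0.0804]] 2039.6627450980393
```

View pics/crop.png

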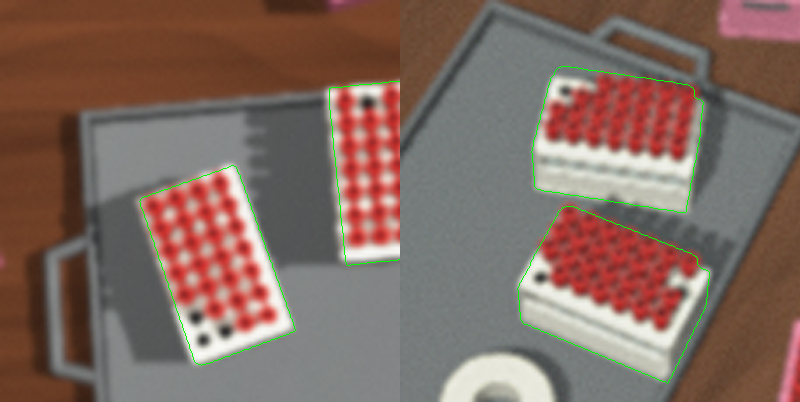

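Candidates in the top picture are white racks at (243,238) and (292,211), and pink racks at (150,235) and (295,143). The white rack at (243,238) is the stray: it's askew and short of the rim. The white one at (292,211) stands square at the back rim. The pink ones are look-alikes outside the tray. The enlarged crop, with fitted outlines, confirms this. Next I check the rim and work out the first move.

```bash
cat > go.py <<'E'
import sys, numpy as np
from station import status
from scipy.spatial.transform import Rotation as Ro
S=(.6257,-.0219,.085)   # standing pose (x,y,angle)
def w(x,y,a):           # standing frame -> world
    c,s=np.cos(S[2]),np.sin(S[2]); return S[0]+c*x-s*y,S[1]+s*x+c*y,S[2]+a
def inv(x,y):
    c,s=np.cos(S[2]),np.sin(S[2]); x-=S[0]; y-=S[1]; return c*x+s*y,-s*x+c*y
def row(x,y,a,z):       # target in standing frame (a = angle of tool x), z world
    o=status.get_obs(); R=Ro.from_euler('xyz',o['eef_rot']); X,Y,A=w(x,y,a)
    T=Ro.from_euler('xyz',[np.pi,0,A])
    d=R.inv().apply(np.array([X,Y,z])-o['ee_pos'])/.5; r=(R.inv()*T).as_rotvec()/(np.pi/2)
    return np.r_[d,r].round(4).tolist()
def where():
    o=status.get_obs(); print('t',o['time_s'],'tcp',np.round(inv(*o['ee_pos'][:2]),4),o['ee_pos'][2].round(4),'a',round(o['eef_rot'][2]-S[2],4),'F',np.round(o['force'],1))
E
python3 - <<'E'
from fit import *; from go import *
C=dict(np.load('top0.npz'))
for u in((205.5,194.5),(367.5,183),(379,293),(212,306.5)): 
    q=ray(C,u,.03); print(u,q.round(4),np.round(inv(q[0],q[1]),4))
q=(-.155,.118,.25)
print(row(*q,.205)); print(row(*q,.022))
E
```

```text
(205.5, 194.5) [0.6824 0.225  0.03  ] [0.0775 0.2412]
(367.5, 183) [ 0.7076 -0.2427  0.03  ] [ 0.0628 -0.227 ]
(379, 293) [ 0.3942 -0.2581  0.03  ] [-0.2508 -0.2157]
(212, 306.5) [0.3678 0.2049 0.03  ] [-0.2377  0.2478]
[0.9324, -1.0057, 0.0009, -0.0, 0.0, -0.0364]
[0.9324, -1.0057, 0.3669, -0.0, 0.0, -0.0364]
```

```bash
sed -i 's/,.085)/,.06)/' go.py; python3 -c "
from go import *
print(row(-.158,.115,.27,.205))"
python3 -m pendant '[0.45,-0.5,0,0,0,-0.02,0.06, 0.45,-0.5,0,0,0,-0.02,0.06, 0.45,-0.5,0,0,0,-0.02,0.06, 0.45,-0.5,0,0,0,-0.02,0.06, 0.45,-0.5,0,0,0,-0.02,0.06, 0.45,-0.5,0,0,0,-0.02,0.06, 0.45,-0.5,0,0,0,-0.02,0.06, 0.45,-0.5,0,0,0,-0.02,0.06, 0.45,-0.5,0,0,0,-0.02,0.06, 0.45,-0.5,0,0,0,-0.02,0.06]'
python3 -c "
from go import *
where();print(row(-.158,.115,.27,.205),row(-.158,.115,.27,.022))"
```

```text
[0.9326, -1.0075, 0.0009, -0.0, 0.0, -0.0332]
time_s: 1.8
ee_pos: [0.2984, -0.2275, 0.2055]
eef_rot: [3.141, 0.0, 0.308]
force: [-0.7, -0.9, 0.4]
grip_width: 0.05
grip_force: 0.0
t 1.8 tcp [-0.3391 -0.1856] 0.2055 a 0.2484 F [-0.7 -0.9  0.4]
[0.4989, -0.4938, 0.0009, 0.0001, 0.0, -0.0137] [0.4989, -0.4938, 0.3669, 0.0001, 0.0, -0.0137]
```

```bash
python3 -m pendant '[0.5,-0.494,0,0,0,-0.014,0.06, 0.5,-0.494,0,0,0,-0.014,0.06, 0.5,-0.494,0,0,0,-0.014,0.06, 0.5,-0.494,0,0,0,-0.014,0.06, 0.5,-0.494,0,0,0,-0.014,0.06, 0.5,-0.494,0,0,0,-0.014,0.06, 0.5,-0.494,0,0,0,-0.014,0.06, 0.5,-0.494,0,0,0,-0.014,0.06, 0.5,-0.494,0,0,0,-0.014,0.06, 0.5,-0.494,0,0,0,-0.014,0.06]'
python3 -m pendant '[0,0,0.09,0,0,0,0.06, 0,0,0.18,0,0,0,0.06, 0,0,0.25,0,0,0,0.06, 0,0,0.31,0,0,0,0.06, 0,0,0.35,0,0,0,0.06, 0,0,0.366,0,0,0,0.06, 0,0,0.366,0,0,0,0.06, 0,0,0.366,0,0,0,0.06]'
python3 -c "
from go import *
where();print(row(-.129,.123,.27,.022),row(-.076,.132,0,.022))"
```

```text
time_s: 2.8
ee_pos: [0.4615, 0.0831, 0.2052]
eef_rot: [3.142, 0.001, 0.329]
force: [-0.3, -0.2, -0.4]
grip_width: 0.0498
grip_force: 0.0
time_s: 3.6
ee_pos: [0.4622, 0.0841, 0.0235]
eef_rot: [3.141, -0.001, 0.33]
force: [0.4, -0.6, 0.9]
grip_width: 0.0499
grip_force: 0.0
t 3.6 tcp [-0.1568  0.1156] 0.0235 a 0.2702 F [ 0.4 -0.6  0.9]
[0.0576, 0.0005, 0.0032, 0.0002, -0.0009, 0.0001] [0.1645, 0.0115, 0.0033, 0.0001, -0.001, 0.172]
```

```bash
python3 -m pendant '[0.02,0,0,0,0,0,0.06, 0.035,0,0,0,0,0,0.06, 0.045,0,0,0,0,0,0.06, 0.055,0,0,0,0,0.007,0.06, 0.065,0,0,0,0,0.022,0.06, 0.075,0.0005,0,0,0,0.037,0.06, 0.085,0.001,0,0,0,0.052,0.06, 0.095,0.0018,0,0,0,0.067,0.06, 0.105,0.0026,0,0,0,0.082,0.06, 0.115,0.0037,0,0,0,0.097,0.06, 0.115,0.0037,0,0,0,0.097,0.06]'
cat > look.py <<'E'
import sys
from fit import *; from go import *
from station import vision
def look(tag,p0,W,show=True):
    C=[vision.camera(n) for n in('top','scene')]
    where(); tcp=status.get_obs()['ee_pos']
    for i in ((0,),(1,),(0,1)):
        p,f=fit([C[k] for k in i],p0,[W[k] for k in i])
        q=inv(*p[0][:2]); print(i,'stray',np.round(q,4),round(p[0][2]-S[2],4),'standing',np.round(inv(*p[-1][:2]),4) if len(p)>1 else '',p[-1][2].round(3),round(f))
    if show:
        v=[]
        for c,(l,t,r,b) in zip(C,W):
            sl=(slice(t-20,t+100),slice(l-20,l+114))
            im=cv2.resize(c['pixels'][sl][...,::-1],None,fx=3,fy=3,interpolation=cv2.INTER_CUBIC)
            m=cv2.resize(render(c,p)[sl],None,fx=3,fy=3); cs,_=cv2.findContours((m>.5).astype(np.uint8),0,1)
            cv2.drawContours(im,cs,-1,(0,255,0),1); v.append(im)
        cv2.imwrite(f'pics/{tag}.png',np.hstack(v))
E
python3 -c "
from look import *
a=w(-.04,.137,.12);b=(.6257,-.0219,.08)
look('a1',[a,b],[(212,178,316,280),(236,142,300,227)])"
```

```text
time_s: 4.7
ee_pos: [0.5173, 0.1019, 0.0227]
eef_rot: [-3.142, -0.0, 0.179]
force: [1.0, -0.4, -0.1]
grip_width: 0.0497
grip_force: 0.0
t 4.8 tcp [-0.1011  0.1299] 0.0226 a 0.1197 F [-0.3  1.   0.5]
(0,) stray [-0.017   0.1428] 0.0477 standing [ 0.0018 -0.0004] 0.098 1901
(1,) stray [-0.0192  0.1398] 0.129 standing [-0.0018  0.0001] 0.071 463
(0, 1) stray [-0.0159  0.14  ] 0.1213 standing [-0.0003  0.0007] 0.082 2361
```

View pics/a1.png

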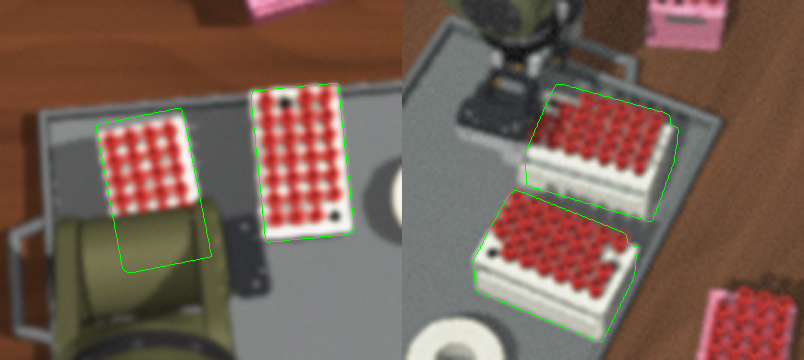

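The rack follows the fingers. Its angle has dropped to about 0.12 rad and it is about 25 mm short of the rim. The standing rack has not moved. I continue the push.

```bash
python3 -m pendant '[0.008,0,0,0,0,0.015,0.06, 0.016,0.0003,0,0,0,0.03,0.06, 0.024,0.0008,0,0,0,0.045,0.06, 0.032,0.0014,0,0,0,0.06,0.06, 0.038,0.002,0,0,0,0.075,0.06, 0.042,0.0025,0,0,0,0.075,0.06, 0.042,0.0025,0,0,0,0.075,0.06]'
python3 -c "from go import *; where()"
python3 -m pendant '[0.004,0,0,0,0,0,0.06,0.004,0,0,0,0,0,0.06]'
python3 -c "from go import *; where()"
python3 -m pendant '[0.004,0,0,0,0,0,0.06,0.004,0,0,0,0,0,0.06]'
python3 -c "from go import *; where()"
```

```text
time_s: 5.5
ee_pos: [0.5375, 0.1042, 0.0225]
eef_rot: [-3.141, 0.0, 0.061]
force: [-2.5, 1.0, 1.9]
grip_width: 0.0495
grip_force: 1.0
t 5.5 tcp [-0.0805  0.1312] 0.0225 a 0.0008 F [-2.5  1.   1.9]
time_s: 5.7
ee_pos: [0.5395, 0.1043, 0.0224]
eef_rot: [-3.142, 0.0, 0.061]
force: [-2.6, 2.3, 1.4]
grip_width: 0.0498
grip_force: 1.4
t 5.7 tcp [-0.0785  0.1311] 0.0224 a 0.001 F [-2.6  2.3  1.4]
time_s: 5.9
ee_pos: [0.5395, 0.1043, 0.0224]
eef_rot: [3.141, 0.005, 0.062]
force: [-20.6, -0.2, 14.9]
grip_width: 0.0498
grip_force: 10.1
t 5.9 tcp [-0.0784  0.1311] 0.0224 a 0.0017 F [-20.6  -0.2  14.9]
```

```bash
python3 -m pendant '[-0.03,0,0,0,0,0,0.06, -0.08,0,0,0,0,0,0.06, -0.08,0,-0.1,0,0,0,0.06, -0.08,0,-0.2,0,0,0,0.06, -0.08,0,-0.3,0,0,0,0.06, -0.16,0.2,-0.36,0,0,0,0.06, -0.24,0.4,-0.36,0,0,0,0.06, -0.24,0.4,-0.36,0,0,0,0.06, -0.24,0.4,-0.36,0,0,0,0.06, -0.24,0.4,-0.36,0,0,0,0.06]'
python3 -c "
from look import *
a=w(0,.133,0);b=(.6257,-.0219,.08)
look('a2',[a,b],[(212,178,316,280),(236,142,300,227)])
print(row(-.01,.205,np.pi/2,.205))"
```

```text
time_s: 6.9
ee_pos: [0.433, -0.1059, 0.2033]
eef_rot: [3.14, -0.002, 0.058]
force: [0.2, -0.3, 1.0]
grip_width: 0.0497
grip_force: 0.0
t 7.0 tcp [-0.1967 -0.0712] 0.203 a -0.0026 F [-0.   0.1  0.1]
(0,) stray [0.0025 0.132 ] 0.0009 standing [0.002  0.0005] 0.101 1302
(1,) stray [-0.0025  0.1355] 0.0317 standing [-0.0021  0.0008] 0.074 315
(0, 1) stray [0.0002 0.1322] 0.0014 standing [-0.0003  0.0006] 0.099 1664
[0.372, -0.5534, -0.004, 0.0012, -0.0003, -1.0017]
```

View pics/a2.png

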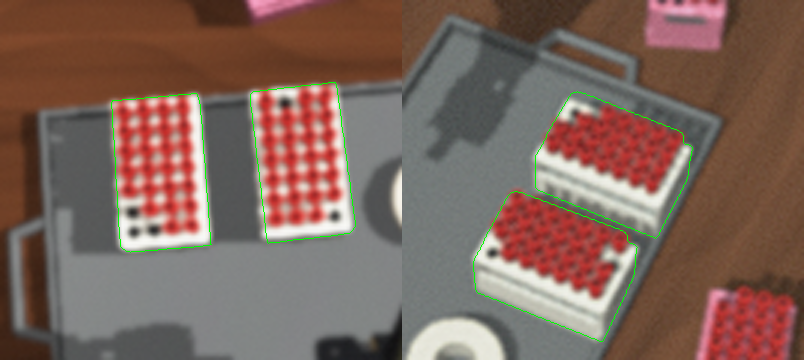

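The stray now stands by the rim. The top crop shows its near edge from (122,250) to (210,243). Before the side push I check the tray angle with a line fit to the rim edges.

Run:
```python
from look import *
c=vision.camera('top'); g=cv2.GaussianBlur(cv2.cvtColor(c['pixels'],cv2.COLOR_RGB2HSV),(3,3),0)[...,1].astype(float)
def edge(p0,p1,excl=()):
    # saturation drop wood->grey, searched across the guessed line, at outer rim top z=.03
    p0,p1=np.array(p0,float),np.array(p1,float); d=(p1-p0)/np.linalg.norm(p1-p0); n=np.array([-d[1],d[0]]); P=[]
    for s in np.linspace(.04,.96,90):
        q=p0+s*(p1-p0); k=np.arange(-5,5.01,.25)
        pts=(q+k[:,None]*n).astype(np.float32)
        v=cv2.remap(g.astype(np.float32),pts[None,:,0],pts[None,:,1],1)[0]
        gr=np.abs(np.gradient(v)); i=gr.argmax(); P.append(ray(c,pts[i],.03)[:2])
    vx,vy,x,y=cv2.fitLine(np.array(P,np.float32),cv2.DIST_HUBER,0,.001,.001).ravel()
    return vx,vy,x,y
for nm,a,b in(('back',(207,194),(366,183)),('front',(214,306),(378,293)),):
    vx,vy,x,y=edge(a,b); print(nm,'tray angle',np.arctan(-vx/vy).round(4),np.round(inv(x,y),4))
for nm,a,b in(('right',(368,186),(379,291)),('left',(206,197),(212,304))):
    vx,vy,x,y=edge(a,b); print(nm,'tray angle',np.arctan(vy/vx).round(4),np.round(inv(x,y),4))
```

```text
back tray angle 0.0684 [0.0745 0.0078]
front tray angle 0.0758 [-0.2508  0.0522]
right tray angle 0.0622 [-0.0858 -0.2278]
left tray angle 0.0663 [-0.0806  0.2474]
```

```bash
sed -i 's/,.06)/,.068)/' go.py
python3 -c "
from go import *
where();print(row(-.005,.2,np.pi/2,.205))"
```

```text
t 7.05 tcp [-0.1969 -0.0683] 0.2027 a -0.0095 F [-0.1  0.7 -0.2]
[0.3786, -0.5403, -0.0044, 0.0008, -0.0003, -1.0061]
```

```bash
python3 -m pendant '[0.04,-0.05,0,0,0,-0.09,0.28, 0.08,-0.1,0,0,0,-0.18,0.28, 0.12,-0.16,0,0,0,-0.27,0.28, 0.16,-0.22,0,0,0,-0.36,0.28, 0.2,-0.28,0,0,0,-0.45,0.28, 0.24,-0.34,0,0,0,-0.54,0.28, 0.28,-0.4,0,0,0,-0.63,0.28, 0.32,-0.46,0,0,0,-0.72,0.28, 0.36,-0.51,0,0,0,-0.81,0.28, 0.38,-0.54,0,0,0,-0.9,0.28, 0.38,-0.54,0,0,0,-1,0.28, 0.38,-0.54,0,0,0,-1,0.28]'
python3 -c "
from go import *
where();print(row(-.005,.2,np.pi/2,.205),row(-.005,.2,np.pi/2,.022))"
```

```text
time_s: 8.25
ee_pos: [0.6067, 0.1804, 0.2016]
eef_rot: [-3.141, 0.0, 1.637]
force: [-0.1, 0.5, 0.7]
grip_width: 0.06
grip_force: 0.0
t 8.25 tcp [-0.0052  0.2032] 0.2016 a 1.5686 F [-0.1  0.5  0.7]
[-0.0063, 0.0003, -0.0068, -0.0005, 0.0001, -0.0014] [-0.0063, 0.0006, 0.3592, -0.0005, 0.0001, -0.0014]
```

```bash
python3 -m pendant '[0,0,0.09,0,0,0,0.28, 0,0,0.18,0,0,0,0.28, 0,0,0.25,0,0,0,0.28, 0,0,0.31,0,0,0,0.28, 0,0,0.35,0,0,0,0.28, 0,0,0.36,0,0,0,0.28, 0,0,0.36,0,0,0,0.28]'
python3 -m pendant '[-0.02,0,0,0,0,0,0.28, -0.035,0,0,0,0,0,0.28, -0.045,0,0,0,0,0,0.28, -0.055,0,0,0,0,0,0.28, -0.065,0,0,0,0,0,0.28, -0.075,0,0,0,0,0,0.28, -0.085,0,0,0,0,0,0.28, -0.095,0,0,0,0,0,0.28, -0.105,0,0,0,0,0,0.28, -0.115,0,0,0,0,0,0.28, -0.12,0,0,0,0,0,0.28, -0.12,0,0,0,0,0,0.28]'
python3 -c "
from look import *
S0=w(0,.092,0);b=(.6257,-.0219,.085)
look('a3',[S0,b],[(212,178,316,280),(236,142,300,227)])"
```

```text
time_s: 8.95
ee_pos: [0.6068, 0.1788, 0.0223]
eef_rot: [-3.141, 0.0, 1.63]
force: [0.1, -0.2, 0.0]
grip_width: 0.0602
grip_force: 0.0
time_s: 10.15
ee_pos: [0.6114, 0.1183, 0.0236]
eef_rot: [3.14, -0.001, 1.631]
force: [1.0, 2.8, 1.8]
grip_width: 0.0605
grip_force: 1.1
t 10.25 tcp [-0.0051  0.1408] 0.0231 a 1.5633 F [0.6 2.1 0.1]
(0,) stray [0.0317 0.0506] 0.0259 standing [ 0.0039 -0.0014] 0.113 700
(1,) stray [-0.0016  0.0893] 0.0298 standing [-0.0022  0.0015] 0.106 387
(0, 1) stray [0.0022 0.0625] 0.314 standing [ 0.0002 -0.0011] 0.074 1688
```

View pics/a3.png

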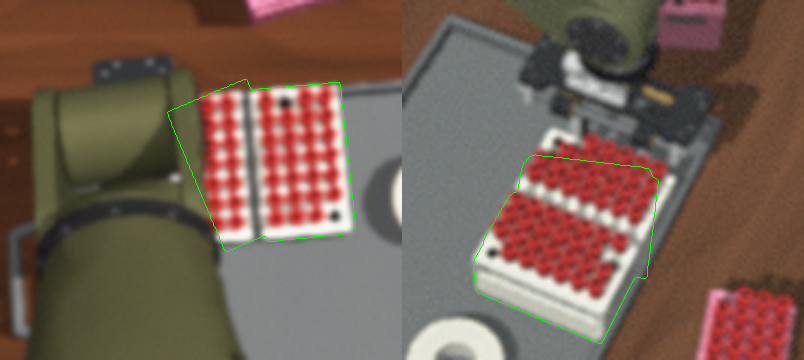

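The fit is thrown off by the arm, but the picture shows the racks parallel with a dark gap about 8 px wide near (250,165) in the crop, roughly 7 mm. I close it in small steps and watch the force.

```bash
python3 -m pendant '[-0.004,0,0,0,0,0,0.28,-0.008,0,0,0,0,0,0.28,-0.008,0,0,0,0,0,0.28]'|grep -E 'force:|ee_pos'
python3 -m pendant '[-0.004,0,0,0,0,0,0.28,-0.004,0,0,0,0,0,0.28]'|grep -E 'force:|ee_pos'
python3 -m pendant '[-0.003,0,0,0,0,0,0.28,-0.003,0,0,0,0,0,0.28]'|grep -E 'force:|ee_pos'
python3 -c "
from station import vision
import cv2
v=[]
c=vision.camera('top')['pixels'][175:265,250:315,::-1]; d=vision.camera('scene')['pixels'][150:240,220:310,::-1]
import numpy as np
cv2.imwrite('pics/a4.png',cv2.resize(np.hstack([c,d]),None,fx=5,fy=5,interpolation=cv2.INTER_CUBIC))"
```

```text
ee_pos: [0.6113, 0.1147, 0.023]
force: [-0.4, 4.8, 2.5]
grip_force: 2.2
ee_pos: [0.6114, 0.1128, 0.023]
force: [-0.9, 5.7, 4.5]
grip_force: 2.4
ee_pos: [0.6115, 0.1114, 0.023]
force: [-0.1, 4.9, 4.4]
grip_force: 2.6
```

View pics/a4.png

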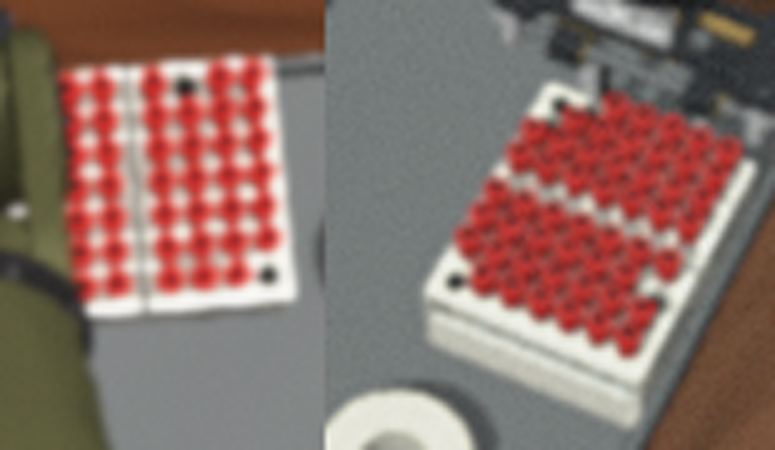

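The gap is now a hairline at crop x≈135–145, and the force has doubled, so the racks touch. I retreat and measure.

```bash
python3 -m pendant '[0.03,0,0,0,0,0,0.28, 0.07,0,0,0,0,0,0.28, 0.07,0,-0.1,0,0,0,0.28, 0.07,0,-0.2,0,0,0,0.28, 0.07,0,-0.3,0,0,0,0.28, 0.07,0.1,-0.36,0,0,0.08,0.28, 0.05,0.2,-0.36,0,0,0.16,0.28, 0,0.3,-0.36,0,0,0.24,0.28, -0.1,0.4,-0.36,0,0,0.32,0.28,  -0.2,0.45,-0.36,0,0,0.4,0.28, -0.3,0.45,-0.36,0,0,0.48,0.28, -0.4,0.45,-0.36,0,0,0.56,0.28]' | head -3
python3 -m pendant '[-0.05,0,0,0,0,0.08,0.06, -0.1,0,0,0,0,0.16,0.06, -0.1,0,0,0,0,0.24,0.06, -0.1,0,0,0,0,0.32,0.06, -0.1,0,0,0,0,0.4,0.06, -0.1,0,0,0,0,0.4,0.06]' | head -3
python3 -c "
from look import *
a=w(0,.08,0);b=w(0,0,0)
look('a5',[a,b],[(212,178,316,280),(236,142,300,227)])
print(row(-.11,.06,0,.205))"
```

```text
time_s: 12.25
ee_pos: [0.8261, -0.0239, 0.1916]
eef_rot: [-3.136, 0.005, 0.747]
time_s: 12.85
ee_pos: [0.7905, -0.0572, 0.1993]
eef_rot: [3.141, -0.005, 0.122]
t 12.95 tcp [ 0.1621 -0.0466] 0.1994 a 0.0597 F [ 0.2 -0.8  0.6]
(0,) stray [0.0449 0.102 ] -0.1796 standing [0.1356 0.1653] -0.761 1176
(1,) stray [-0.0013  0.0806] 0.0342 standing [-0.0018  0.0008] 0.105 256
(0, 1) stray [0.0011 0.0849] -0.034 standing [0.1054 0.137 ] 1.1 2630
[-0.5305, -0.2452, -0.0142, 0.0005, -0.0033, 0.038]
```

View pics/a5.png

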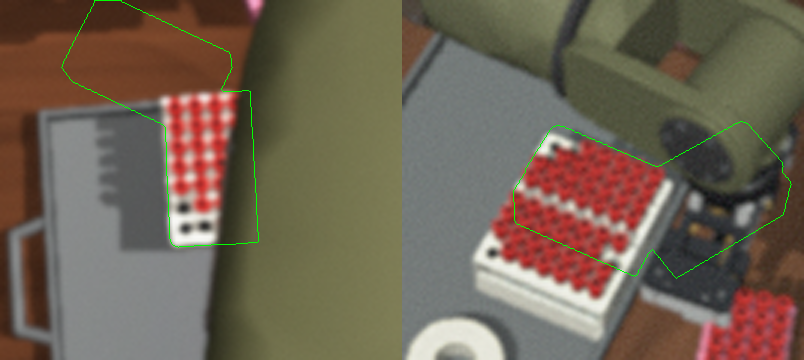

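I went out over the back rim, which is harmless at that height. I return to the near side.

```bash
python3 -m pendant '[-0.1,0,0,0,0,0.02,-0.3, -0.2,0,0,0,0,0.04,-0.3, -0.3,0,0,0,0,0.04,-0.3, -0.4,0,0,0,0,0.04,-0.3, -0.5,0,0,0,0,0.04,-0.3, -0.6,0,0,0,0,0.04,-0.3, -0.7,0,0,0,0,0.04,-0.3, -0.76,0,0,0,0,0.04,-0.3, -0.76,0,0,0,0,0.04,-0.3, -0.76,0,0,0,0,0.04,-0.3]' | head -3
python3 -c "
from look import *
a=w(0,.08,0);b=w(0,0,0)
look('a6',[a,b],[(225,178,316,245),(236,142,300,227)])
print(row(-.115,.082,0,.205))"
```

```text
time_s: 13.95
ee_pos: [0.4122, -0.1049, 0.1982]
eef_rot: [3.14, -0.007, 0.063]
t 14.05 tcp [-0.2167 -0.0684] 0.198 a -0.0053 F [ 1.1 -0.4  1. ]
(0,) stray [0.0029 0.0823] -0.0017 standing [ 0.0024 -0.0004] 0.088 1084
(1,) stray [-0.0019  0.0806] 0.0405 standing [-0.0021  0.0008] 0.087 244
(0, 1) stray [0.0017 0.083 ] -0.0135 standing [0.0002 0.    ] 0.081 1361
[0.2018, -0.3018, -0.0129, 0.0006, -0.0044, -0.0034]
```

View pics/a6.png

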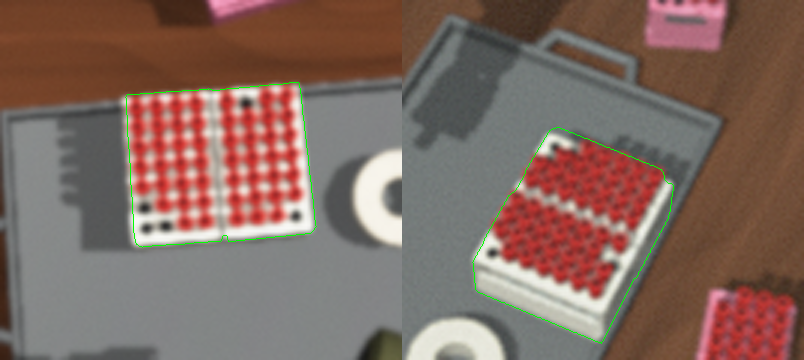

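The stray's centre is about 81–83 mm from the standing rack's, so 1–3 mm of gap remains. That is inside tolerance but close to the 85 mm limit. There is time to press once more from the side and then from the near end.

```bash
python3 -m pendant '[0.04,-0.04,0,0,0,-0.09,0.28, 0.08,-0.08,0,0,0,-0.18,0.28, 0.12,-0.13,0,0,0,-0.27,0.28, 0.16,-0.18,0,0,0,-0.36,0.28, 0.21,-0.23,0,0,0,-0.45,0.28, 0.26,-0.28,0,0,0,-0.54,0.28, 0.31,-0.33,0,0,0,-0.63,0.28, 0.36,-0.38,0,0,0,-0.72,0.28, 0.4,-0.42,0,0,0,-0.81,0.28, 0.424,-0.467,0,0,0,-0.9,0.28, 0.424,-0.467,0,0,0,-0.995,0.28, 0.424,-0.467,0,0,0,-0.995,0.28]' | head -3
python3 -c "
from go import *
where();print(row(-.005,.16,np.pi/2,.205),row(-.005,.16,np.pi/2,.022))"
```

```text
time_s: 15.25
ee_pos: [0.6115, 0.1426, 0.1973]
eef_rot: [3.137, 0.001, 1.629]
t 15.25 tcp [-0.003   0.1651] 0.1973 a 1.5613 F [ 1.1 -0.1 -1.2]
[-0.0102, -0.0038, -0.0154, 0.0028, 0.0005, -0.0061] [-0.0099, -0.0054, 0.3506, 0.0028, 0.0005, -0.0061]
```

```bash
python3 -m pendant '[0,0,0.09,0.003,0,-0.006,0.28, 0,0,0.18,0.003,0,-0.006,0.28, 0,0,0.25,0.003,0,-0.006,0.28, 0,0,0.31,0.003,0,-0.006,0.28, 0,0,0.34,0.003,0,-0.006,0.28, 0,0,0.35,0.003,0,-0.006,0.28, 0,0,0.35,0.003,0,-0.006,0.28]'|head -3
python3 -m pendant '[-0.02,0,0,0,0,0,0.28, -0.04,0,0,0,0,0,0.28, -0.055,0,0,0,0,0,0.28, -0.06,0,0,0,0,0,0.28, -0.06,0,0,0,0,0,0.28]'|grep -E 'force:|ee_pos'
python3 -m pendant '[-0.003,0,0,0,0,0,0.28,-0.003,0,0,0,0,0,0.28]'|grep -E 'force:|ee_pos'
python3 -m pendant '[-0.003,0,0,0,0,0,0.28,-0.003,0,0,0,0,0,0.28]'|grep -E 'force:|ee_pos'
python3 -m pendant '[-0.003,0,0,0,0,0,0.28,-0.003,0,0,0,0,0,0.28]'|grep -E 'force:|ee_pos'
```

```text
time_s: 15.95
ee_pos: [0.6123, 0.1412, 0.024]
eef_rot: [3.14, 0.0, 1.632]
ee_pos: [0.6141, 0.1107, 0.0242]
force: [-0.6, -0.3, -0.7]
grip_force: 0.0
ee_pos: [0.614, 0.1099, 0.0239]
force: [-0.3, 2.1, 1.0]
grip_force: 1.3
ee_pos: [0.6141, 0.1088, 0.0239]
force: [0.4, 6.1, 3.3]
grip_force: 2.9
ee_pos: [0.6141, 0.1078, 0.0239]
force: [-1.1, 8.5, 3.0]
grip_force: 4.4
```

Force 8.5 N shows firm contact with the standing rack. I retreat and go round to the near end.

```bash
python3 -m pendant '[0.03,0,0,0,0,0,0.28, 0.06,0,0,0,0,0,0.28, 0.06,0,-0.1,0,0,0,0.28, 0.06,0,-0.2,0,0,0,0.28, 0.06,0,-0.3,0,0,0,0.28, 0.06,-0.05,-0.36,0,0,0.08,0.28, 0.06,-0.13,-0.36,0,0,0.16,0.28, 0.03,-0.2,-0.36,0,0,0.24,0.28, -0.03,-0.27,-0.36,0,0,0.32,0.06,  -0.07,-0.3,-0.36,0,0,0.4,0.06, -0.09,-0.3,-0.36,0,0,0.48,0.06, -0.09,-0.3,-0.36,0,0,0.56,0.06]' | head -3
python3 -c "
from go import *
where();print(row(-.13,.082,0,.205))"
```

```text
time_s: 18.25
ee_pos: [0.4668, 0.0521, 0.2039]
eef_rot: [3.14, -0.001, 0.748]
t 18.25 tcp [-0.1535  0.0847] 0.2039 a 0.6798 F [ 0.4 -0.8  0.8]
[0.0333, 0.0337, -0.0021, 0.001, -0.0008, 0.4328]
```

```bash
python3 -m pendant '[0.02,0.02,0,0,0,0.09,0.06, 0.033,0.034,0,0,0,0.18,0.06, 0.033,0.034,0,0,0,0.27,0.06, 0.033,0.034,0,0,0,0.36,0.06, 0.033,0.034,0,0,0,0.433,0.06, 0.033,0.034,0.09,0,0,0.433,0.06, 0.033,0.034,0.18,0,0,0.433,0.06, 0.033,0.034,0.26,0,0,0.433,0.06, 0.033,0.034,0.32,0,0,0.433,0.06, 0.033,0.034,0.36,0,0,0.433,0.06, 0.033,0.034,0.36,0,0,0.433,0.06]' | head -3
python3 -c "from go import *; where()"
python3 -m pendant '[0.02,0,0,0,0,0,0.06, 0.04,0,0,0,0,0,0.06, 0.06,0,0,0,0,0,0.06, 0.08,0,0,0,0,0,0.06, 0.09,0,0,0,0,0,0.06, 0.094,0,0,0,0,0,0.06, 0.094,0,0,0,0,0,0.06]'|grep -E 'force:'
python3 -c "from go import *; where()"
```

```text
time_s: 19.35
ee_pos: [0.4893, 0.052, 0.0212]
eef_rot: [3.141, 0.004, 0.074]
t 19.35 tcp [-0.131  0.083] 0.0212 a 0.0063 F [0.3 0.4 0. ]
force: [-0.1, 0.1, -0.1]
grip_force: 0.0
t 20.05 tcp [-0.0825  0.0825] 0.0236 a 0.0056 F [-0.1  0.1 -0.1]
```

```bash
for i in 1 ; do python3 -m pendant '[0.004,0,0,0,0,-0.003,0.06,0.004,0,0,0,0,-0.003,0.06]'|grep -E 'force:|ee_pos'; done
python3 -m pendant '[0.004,0,0,0,0,0,0.06,0.004,0,0,0,0,0,0.06]'|grep -E 'force:|ee_pos'
```

```text
ee_pos: [0.5397, 0.0549, 0.0237]
force: [-0.5, 0.5, 0.6]
grip_force: 0.0
ee_pos: [0.5419, 0.0551, 0.0237]
force: [0.3, 0.1, -0.5]
grip_force: 0.0
```

```bash
python3 -c "from go import *; where()"
```

```text
t 20.45 tcp [-0.0784  0.0825] 0.0237 a 0.0103 F [ 0.3  0.1 -0.5]
```

```bash
python3 -m pendant '[0.003,0,0,0,0,0.006,0.06,0.003,0,0,0,0,0.006,0.06]'|grep -E 'force:|ee_pos'
python3 -m pendant '[0.003,0,0,0,0,0,0.06,0.003,0,0,0,0,0,0.06]'|grep -E 'force:|ee_pos'
```

```text
ee_pos: [0.5426, 0.0552, 0.0237]
force: [-6.6, -0.2, 5.7]
grip_force: 3.2
ee_pos: [0.5427, 0.0552, 0.0236]
force: [-19.1, -0.5, 14.8]
grip_force: 9.4
```

Contact came at once and is firm at the rim, so the rack was already there. I retreat, check and finish.

```bash
python3 -m pendant '[-0.03,0,0,0,0,0,0.06, -0.08,0,0,0,0,0,0.06, -0.08,0,-0.1,0,0,0,0.06, -0.08,0,-0.2,0,0,0,0.06, -0.08,0,-0.3,0,0,0,0.06, -0.16,0.1,-0.36,0,0,0,0.06, -0.24,0.2,-0.36,0,0,0,0.06, -0.26,0.3,-0.36,0,0,0,0.06, -0.26,0.3,-0.36,0,0,0,0.06, -0.26,0.3,-0.36,0,0,0,0.06]' | head -4
python3 -c "
from look import *
a=w(0,.08,0);b=w(0,0,0)
look('a7',[a,b],[(225,178,316,245),(236,142,300,227)])"
```

```text
time_s: 21.85
ee_pos: [0.4243, -0.1058, 0.2041]
eef_rot: [3.14, -0.002, 0.065]
force: [-0.7, 0.2, -0.5]
t 21.95 tcp [-0.2057 -0.0677] 0.2037 a -0.0009 F [-0.9 -0.  -0.6]
(0,) stray [0.0033 0.0802] 0.0083 standing [ 0.0022 -0.0019] 0.089 1063
(1,) stray [-0.0015  0.0776] 0.0556 standing [-0.0032  0.0006] 0.122 254
(0, 1) stray [0.002  0.0802] 0.0041 standing [ 0.0001 -0.0017] 0.076 1356
```

View pics/a7.png

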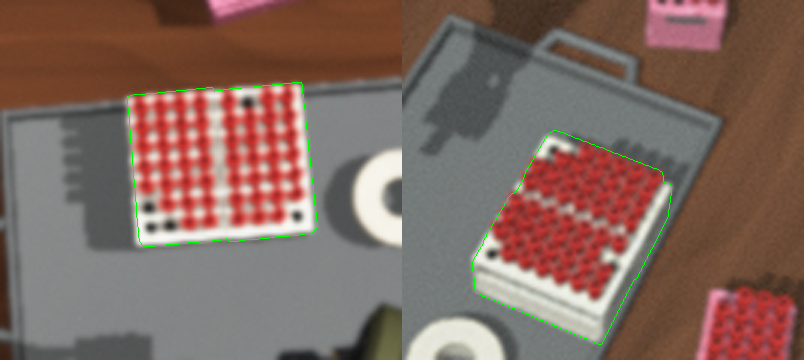

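The racks now stand side by side with no visible seam (crop x≈218) and their far ends at the rim. The standing rack moved only about 2 mm. The gripper is clear.

```bash
python3 -c "
from station import order; print(order.hand_in())"
```

```text
the job is handed in; nothing more can be done
None
```

The job is handed in: by my last camera check the stray rack is square against the back rim and right up against the standing rack, which shifted only about 2 mm, and the arm is clear of everything; the hand-in returned no verdict.

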